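# Clear offcuts from an enclosure cover and dock the scraper

## Task

Clear the painted cover for inspection: put the three steel offcuts (square-tube end, angle end, flat-bar end) into the blue scrap bin, and slide the scraper, blade first, fully home under the lips of its aluminium holder on the bench. Leave the brass paperweight on the cover and the dial caliper beyond it where they lie.

Things in the scene. Friction and masses are not known exactly. Their poses are not given: they have to be found in the camera images.
- cover: Off-white painted sheet-metal cover lying on the bench, fixed, 260 (x) x 380 (y) x 30 mm; origin at the centre of its underside, flat top 30 mm above the bench. The scraper starts on its middle, the offcuts and the paperweight about its four corners, in any order.
- bin: Blue plastic open-topped scrap bin standing on the bench to one side of the cover, fixed, 200 (x) x 140 (y) x 80 mm high outside, walls 4 mm; origin at the centre of its underside, z up. It is on the left or on the right; the holder is on the other side.
- holder: Low aluminium scraper dock, fixed on the bench, 87 (x) x 88 (y) x 22 mm. A flat slot 64 mm wide, 14 mm high, 75 mm deep, floored by the bench, opens at its -x end (roughly to the robot) and ends in a stop at +x. Two lips (z 14 to 22 mm) cover the slot's sides; between them the top is open, 32 mm wide. Origin: centre of the underside; x points into the slot.
- holder_mouth (a point): Middle of the slot's open end, at bench height; 43.5 mm in -x from the holder's origin; axes as the holder.
- holder_stop (a point): Middle of the stop's face at the closed end of the slot, at bench height; 31.5 mm in +x from the holder's origin; axes as the holder.
- scraper: Scraper lying flat on the cover, handle up, blade away from the robot. Flat steel blade 56 mm wide, 4 mm thick, from x = 50 to 135 mm; wooden handle 100 mm long (x = -50 to 50), 24 mm wide, 4 to 32 mm above the underside, on a flat 4 mm tang. About 0.22 kg, balances at x = 26 mm. Origin: underside, under the middle of the handle; x points to the blade, z up.
- scraper_edge (a point): Middle of the blade's front edge, on the underside; 135 mm in +x from the scraper's origin; axes as the scraper.
- tube_end: Steel offcut: short end of square tube lying on its side, 32 (x) x 36 (y, the tube's axis) x 32 (z) mm, wall 4 mm, hollow; 0.13 kg. Origin: centre of the underside.
- tube_mid (a point): Centre of the tube end, 16 mm above its origin.
- angle_end: Steel offcut: short end of angle section, 45 mm long (x), 36 mm wide (y), 36 mm tall; one leg 8 mm thick lies flat, the other, 8 mm thick, stands at its -y side (y -18 to -10 mm); 0.18 kg. Origin: centre of the underside of the lying leg.
- angle_mid (a point): Point 16 mm above the angle end's origin.
- bar_end: Steel offcut: solid flat-bar end, 22 (x) x 60 (y) x 18 (z) mm, 0.19 kg. Origin: centre of the underside.
- bar_mid (a point): Centre of the bar end, 9 mm above its origin.
- weight: Round brass paperweight with a small knob, 40 mm diameter, 36 mm tall, standing on the cover among the offcuts; not scrap. Origin: centre of the underside.
- caliper: Steel dial caliper with a round brass-rimmed dial, 230 mm long (y), 22 mm high, on the bench just beyond the cover. Origin: middle of the beam, at bench level.

How it is judged:
By the outcome, as a careful person would: the job done as asked, in the order asked, and still so for the second after the job is handed in, with the robot touching nothing.
It also fails if it takes over 72 s, if anything falls off the work surface, if the arm or the gripper's body presses on something with over 40 N, if the wrist force passes 120 N, or if a joint passes its speed limit or range.

## Robot

A 7-joint arm with a two-finger parallel gripper is mounted at the origin on the work surface. World frame = base frame: x ahead of the robot, y to its left, z up, the work surface at z = 0. Lengths are in m, angles in rad, forces in N, time in s.
With the tool pointing down it reaches from about 0.425 to 0.875 m from the base axis. Payload 4.7 kg.
Tool frame: the origin (TCP) lies at the very end of the fingers, on their centre line; the grasp point (between the pads) lies 19 mm behind it; z points along the fingers, y is the line along which they close (so a half turn about z gives the same grasp; the last joint's range is limited). The gripper opens to 87 mm and grips with 3 to 60 N. Pads are 19 mm wide; open, the fingers measure 117 mm over their backs; the gripper's body (75 mm by 190 mm) begins 51 mm behind the grasp point.
Start: joints at [-1.133, 0.321, -0.07, 1.45, 0.023, 1.371, -0.057], TCP at [0.267, 0.593, 0.223] pointing down, gripper open.
Joint ranges: [-2.86, 2.86], [-0.3, 2.09], [-1.38, 1.24], [0.06, 2.45], [-1.56, 4.7], [0.09, 2.05], [-2.69, 2.69]. Speed limits (rad/s): [2.57, 2.57, 3.14, 3.14, 3.14, 3.14, 3.14].

## Interface

Orientations are given as a rotation vector (axis times angle).
In Python, from cell import r, cams, workorder gives the robot as it stands. The module is installed in compiled form; this text tells all that it offers.
- The arm moves only by the tool step_arm, never from a script. Its argument "moves" is a list of rows, each a list of 5 numbers: the opening, from 0 (shut) to 1 (fully open), then the shift along the tool's x, y, z in m, then the turn about the tool's z in degrees. A call has 1 to 5 rows; each row shifts and turns the commanded pose from where the row before left it, along the tool's axes as they then stand; what a row does not reach is not made up. A row lasts 1/10 s, in which the tool goes at most 50 mm and 8.59 degrees, less where a joint would pass 70% of its speed; a pose out of reach is approached as far as the arm can. A call with a gripper value outside its range is refused whole. The fingers move at their own pace and stop on an object; the grip force is fixed at half the most. Time passes only in rows, so rows that do not move let the fingers close. It gives the time, the measured TCP pose, the force, the opening and the grip force at its end, in the units of the state.
- r.sense(): the state, without advancing time (a new reading comes with each control period).
- cams.read_camera(name): name is "scene" or "top"; returns a dict with "pixels" (420x560x3 uint8, red, green, blue), "mtx" (3x3 intrinsics, pixels), "position" and "orientation" of the camera in the world. Camera axes: x right, y up, looking along -z (the intrinsics and any distortion apply to the point x, -y, -z); pixel columns grow to the right and rows downward; lengths in m; the calibration is good to about 2 mm. A picture is of the moment at which its call begins. There is no depth.
- workorder.hand_in(): hands the job in; it is judged then, once.
The state is a dict: "t": time; "qpos": joint angles; "qvel": joint speeds; "joint_torque": joint torques, N m; "tool_pos": TCP position; "tcp_rot": TCP orientation; "contact_force": force on the tool from outside, world axes, zero at the start; "torque": the same for the moment, N m; "opening": finger opening in m; "finger_force": force on a finger pad.
Only numpy, scipy, OpenCV 4.12 (cv2) and the standard library are available. Lean on these libraries where they do the work, as an engineer would, in place of code of your own. Each camera call takes 0.05 s, during which the arm holds its last target. There are 200 camera calls.

## Working session

There is one attempt and no reset: what is moved stays moved. The work goes in short steps, Python scripts to look and compute and a tool call to move; the robot and the scene stay as the last step left them, time stands still between calls to the robot, and variables do not carry over. Pictures are saved under pics/ and viewed, at most 10 in all, crops included, and the job is handed in when it is done.

Besides the shell and the picture viewer there is one more tool, called after ">>>" as a command line: name --pt "numbers of a row" for each row, then --argument value for the rest. step_arm: Moves the arm, as the interface text tells. Its arguments: {"type":"object","properties":{"moves":{"type":"array","items":{"type":"array","items":{"type":"number"}}}},"required":["moves"]}

```bash
mkdir -p pics; cat > h.py <<'E'
import numpy as np, cv2
from scipy.spatial.transform import Rotation as R
def rot(o):
    o=np.array(o,float)
    return o if o.shape==(3,3) else (R.from_rotvec(o).as_matrix() if o.size==3 else R.from_quat(o).as_matrix())
def ray(c,uv):
    K=np.array(c["mtx"]); d=np.linalg.inv(K)@np.array([uv[0],uv[1],1.]); d=d*[1,-1,-1]
    return np.array(c["position"]),rot(c["orientation"])@d
def onz(c,uv,z):
    p,d=ray(c,uv); return p+d*(z-p[2])/d[2]
def proj(c,P):
    q=rot(c["orientation"]).T@(np.array(P)-c["position"]); q=q*[1,-1,-1]; u=np.array(c["mtx"])@q; return u[:2]/u[2]
E
python3 - <<'E'
from cell import r,cams,workorder
import cv2,pickle
s=r.sense(); print(s)
for n in("scene","top"):
    c=cams.read_camera(n); print(n,{k:c[k] for k in c if k!="pixels"})
    cv2.imwrite(f"pics/{n}0.png",c["pixels"][:,:,::-1]); pickle.dump(c,open(n+"0.pkl","wb"))
E
```

```text
{'t': 0.0, 'qpos': array([-1.13287973,  0.32185433, -0.07010924,  1.45165154,  0.02261427,
        1.37079289, -0.05691059]), 'qvel': array([-0.00043751, -0.00277638, -0.00190397,  0.00100374,  0.00036556,
       -0.00067782,  0.0003749 ]), 'joint_torque': array([ 6.48045370e-04, -4.91283488e+01, -4.03469000e-01, -3.12522089e+01,
       -6.38068607e-02,  4.41410369e-02,  2.08013134e-04]), 'tool_pos': array([0.2671202 , 0.59198049, 0.22145314]), 'tcp_rot': array([-6.60624439e-01, -3.07103749e+00,  2.97556293e-03]), 'contact_force': array([-0.0961167 ,  0.12880262,  0.17836262]), 'torque': array([ 0.01602691, -0.00841932,  0.02658932]), 'finger_force': 0.0, 'opening': 0.08704755190062974}
scene {'mtx': array([[412.91310284,   0.        , 281.6663145 ],
       [  0.        , 412.91310284, 203.42273517],
       [  0.        ,   0.        ,   1.        ]]), 'position': array([1.29554011, 0.07960872, 0.94187901]), 'orientation': array([0.49623065, 0.55804011, 1.66299512])}
top {'mtx': array([[457.092018  ,   0.        , 285.55803354],
       [  0.        , 457.092018  , 216.5740592 ],
       [  0.        ,   0.        ,   1.        ]]), 'position': array([ 0.47489193, -0.00210838,  1.02933889]), 'orientation': array([ 0.11051075, -0.12171075, -1.59048207])}
```

View pics/top0.png

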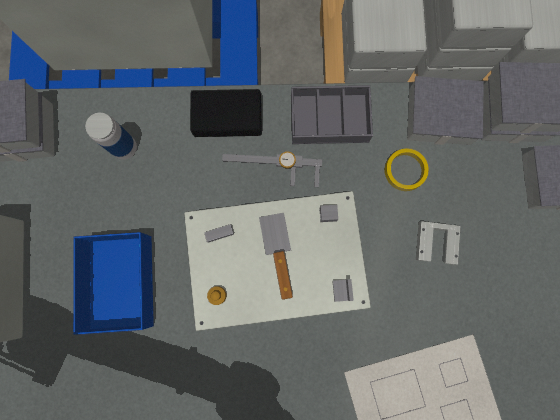

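View pics/scene0.png

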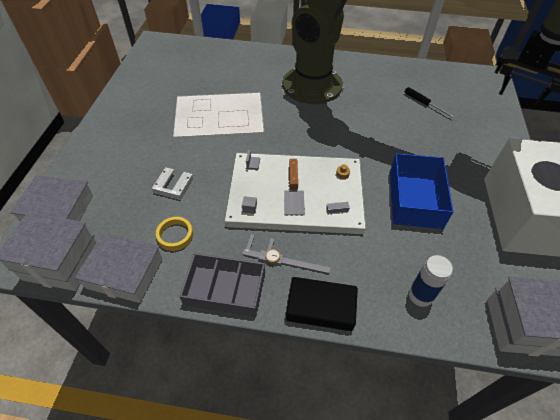

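Top view: the bin is on the left (about 114,282) and the holder on the right (440,243). On the cover are the bar (219,233), tube (329,212), angle (342,289) with its leg on the right, weight (217,295), and scraper, with the handle at (283,275) and the blade at (275,233). The scene view agrees. Next I measure.

```bash
cat > m.py <<'E'
import pickle
from h import *
c=pickle.load(open("top0.pkl","rb")); s=pickle.load(open("scene0.pkl","rb"))
im=c["pixels"]; hsv=cv2.cvtColor(im,cv2.COLOR_RGB2HSV)
H,S,V=[hsv[:,:,i].astype(int) for i in range(3)]
cov=np.zeros(V.shape,np.uint8); cv2.fillPoly(cov,[np.array([[188,214],[351,195],[367,305],[198,327]])],1)
def blobs(m,z,name,mn=60):
    m=cv2.morphologyEx(m.astype(np.uint8),cv2.MORPH_OPEN,np.ones((2,2)))
    for q in cv2.findContours(m,cv2.RETR_EXTERNAL,cv2.CHAIN_APPROX_NONE)[0]:
        if cv2.contourArea(q)<mn: continue
        W=np.array([onz(c,p[0],z)[:2] for p in q],np.float32)*1000
        (cx,cy),(w,h),a=cv2.minAreaRect(W)
        M=cv2.moments(q); g=(M['m10']/M['m00'],M['m01']/M['m00'])
        print(name,"px",np.round(g,1),"rect c",np.round([cx,cy],1),"wh",np.round([w,h],1),"ang",round(a,1),"centroid",np.round(onz(c,g,z)[:2]*1000,1))
blobs((cov==1)&(V<190)&(S<90),.046,"grey@46")
blobs((cov==1)&(V<190)&(S<90),.034,"grey@34")
blobs((cov==1)&(S>=100),.062,"brown@62")
box=np.zeros_like(cov); box[205:280,405:480]=1
blobs((box==1)&(V>150),.022,"holder@22")
box[:]=0; box[220:345,60:165]=1
blobs((box==1)&(S>120)&(H>100)&(H<130),.08,"bin@80",800)
box[:]=0; box[180:340,170:380]=1
blobs((box==1)&(V>190)&(S<90),.03,"cover@30",2000)
E
python3 m.py
python3 - <<'E'
import cv2,numpy as np
im=cv2.imread("pics/top0.png")
a=cv2.resize(im[185:335,180:380],None,fx=4,fy=4,interpolation=cv2.INTER_CUBIC)
cv2.imwrite("pics/crop0.png",a)
b=cv2.resize(im[210:275,410:470],None,fx=8,fy=8,interpolation=cv2.INTER_CUBIC); cv2.imwrite("pics/hold0.png",b)
E
```

```text
grey@46 px [276.3 261.3] rect c [526.4   9.3] wh [243.1 360.7] ang 5.6 centroid [524.4  11.3]
grey@34 px [276.3 261.3] rect c [527.    9.4] wh [246.1 365.1] ang 5.6 centroid [525.   11.5]
brown@62 px [217.2 296.1] rect c [454.1 135.5] wh [36.2 37.9] ang 25.2 centroid [454.1 135.7]
brown@62 px [283.4 275.9] rect c [493.2  -3.2] wh [98.5 22.7] ang 9.5 centroid [492.7  -3.3]
holder@22 px [439.9 242.2] rect c [ 557.  -351.4] wh [85.8 84.9] ang 81.8 centroid [ 559.3 -351.3]
bin@80 px [113.4 283.8] rect c [486.6 345.4] wh [199.6 161.6] ang 2.5 centroid [484.3 345.7]
```

View pics/crop0.png

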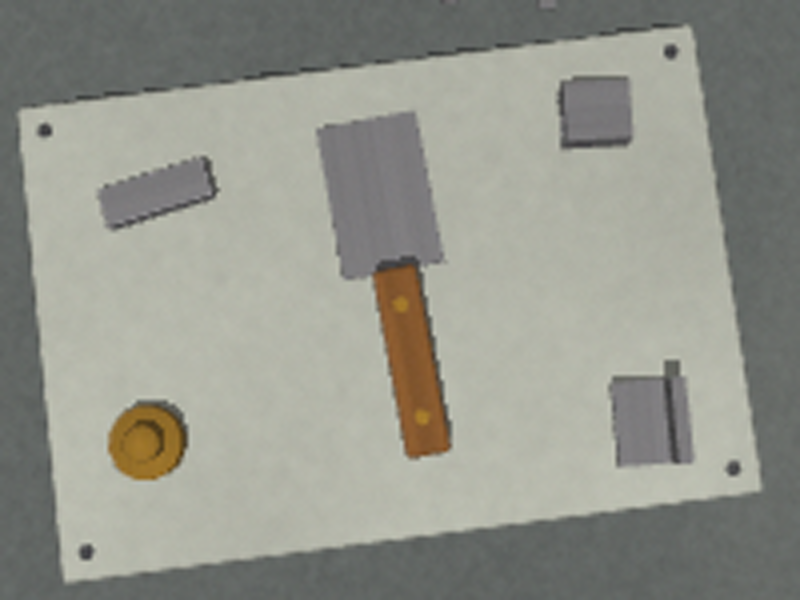

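View pics/hold0.png

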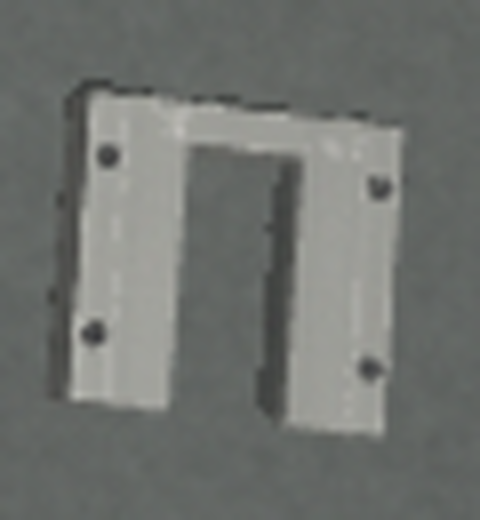

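The crops show these top faces clearly. Bar: about (98,188)–(215,190). Tube: (563,77)–(632,145). Angle: lying leg (612,378)–(680,465), standing leg on the right at u≈668–692. Holder top corners: (92,92), (403,128), (384,437), (70,402), with the mouth at the bottom, towards the robot. My grey threshold was too high, so I'm correcting it.

```bash
cat > m2.py <<'E'
exec(open("m.py").read().split('blobs((cov')[0])
cv=np.median(V[cov==1]); print("coverV",cv)
L=(cov==1)&(V<cv-35)&(S<70)
D=(V<95)
for z,n in((.048,"bar"),(.062,"tube"),(.066,"angle"),(.034,"blade")): 
    blobs(L&~D,z,"lit@"+n)
def W(px,z): return onz(c,px,z)[:2]*1000
def yaw(a,b): d=b-a; return np.degrees(np.arctan2(d[1],d[0]))
# holder by hand-read corners at z=22
hc=[W(np.array(p)/8+[410,210]-.5+.5/8,.022) for p in ((92,92),(403,128),(384,437),(70,402))]
print("holder c",np.mean(hc,0),"yaws",yaw(hc[3],hc[0]),yaw(hc[2],hc[1]),yaw(hc[1],hc[0])-90,"size",np.linalg.norm(hc[0]-hc[3]),np.linalg.norm(hc[0]-hc[1]))
ac=[W(np.array(p)/4+[180,185],.066) for p in ((667,376),(686,376),(692,462),(680,462))]
print("angle leg top",np.round(ac,1))
al=[W(np.array(p)/4+[180,185],.038) for p in ((612,378),(617,466))]; print("angle lying left edge",np.round(al,1),yaw(al[1],al[0]))
rv=[W(np.array(p)/4+[180,185],.062) for p in ((422,417),(401,304))]; print("rivets",np.round(rv,1),"yaw",yaw(*rv))
E
python3 m2.py
```

```text
coverV 180.0
lit@bar px [342.6 290.1] rect c [ 462.3 -129.4] wh [53.2 40.4] ang 3.6 centroid [ 460.1 -128. ]
lit@bar px [219.1 233.4] rect c [587.1 133.2] wh [22.3 58.5] ang 16.4 centroid [587.  133.3]
lit@bar px [275.2 233.8] rect c [582.8  12.3] wh [83.8 54.9] ang 9.2 centroid [583.4  12.4]
lit@bar px [330.  212.6] rect c [ 627.4 -106.5] wh [37.2 33. ] ang 88.7 centroid [ 627.1 -107.5]
lit@tube px [342.6 290.1] rect c [ 462.5 -127.5] wh [52.5 39.8] ang 3.6 centroid [ 460.3 -126.2]
lit@tube px [219.1 233.4] rect c [585.5 131.3] wh [22.  57.7] ang 16.4 centroid [585.4 131.4]
lit@tube px [275.2 233.8] rect c [581.3  12.1] wh [82.6 54.1] ang 9.2 centroid [581.9  12.2]
lit@tube px [330.  212.6] rect c [ 625.2 -105.1] wh [36.6 32.6] ang 88.7 centroid [ 625. -106.]
lit@angle px [342.6 290.1] rect c [ 462.6 -127. ] wh [52.3 39.6] ang 3.6 centroid [ 460.4 -125.7]
lit@angle px [219.1 233.4] rect c [585.1 130.7] wh [21.9 57.4] ang 16.4 centroid [584.9 130.8]
lit@angle px [275.2 233.8] rect c [580.8  12. ] wh [82.2 53.9] ang 9.2 centroid [581.4  12.1]
lit@angle px [330.  212.6] rect c [ 624.6 -104.6] wh [36.5 32.4] ang 88.7 centroid [ 624.3 -105.6]
lit@blade px [342.6 290.1] rect c [ 462.2 -131.2] wh [54.  40.9] ang 3.6 centroid [ 459.9 -129.8]
lit@blade px [219.1 233.4] rect c [588.7 135.1] wh [22.6 59.3] ang 16.4 centroid [588.6 135.2]
lit@blade px [275.2 233.8] rect c [584.4  12.5] wh [85.  55.7] ang 9.2 centroid [585.   12.6]
lit@blade px [330.  212.6] rect c [ 629.5 -108. ] wh [37.7 33.5] ang 88.7 centroid [ 629.3 -109. ]
holder c [ 558.65830269 -349.70955727] yaws -7.837588419685557 -8.021645724315006 -7.977670764321317 size 86.64808055115574 86.82531401926218
angle leg top [[ 483.1 -135.4]
 [ 482.9 -145.4]
 [ 438.6 -146.5]
 [ 438.8 -140.3]]
angle lying left edge [[ 483.  -109.7]
 [ 436.4 -110.6]] 1.0801729276534304
rivets [[464.9  -7. ]
 [524.    2.7]] yaw 9.325597818231158
```

Positions in mm: bar (587,133) yaw 16°, tube (625,-105) yaw -1°, and angle (460,-128) with its standing leg on the -y side. The scraper is at (493,-3) yaw 9.2°; blade centre predicted at (584.5,11.7), measured at (584.4,12.5). The holder is at (558.5,-350) yaw -8°. The bin is about (486,355). All sizes match those given. I'll grasp the bar first.

```bash
cat > d.py <<'E'
# d.py x y z ang : turn (deg) to bring tool y to world angle ang (mod 180), then shift in mm in the axes after the turn
import sys
from cell import r
from h import *
def show(*ts):
    s=r.sense(); M=R.from_rotvec(s["tcp_rot"]).as_matrix(); p=s["tool_pos"]; a=np.degrees(np.arctan2(M[1,1],M[0,1]))
    print("t %.1f tcp %s yang %.1f tilt %.1f F %s op %.1f ff %.1f q1 %.2f q7 %.2f"%(s["t"],np.round(p*1000,1),a,np.degrees(np.arccos(-M[2,2])),np.round(s["contact_force"],1),s["opening"]*1000,s["finger_force"],s["qpos"][0],s["qpos"][6]))
    for t in ts:
        turn=((a-t[3]+90)%180)-90
        M2=M@R.from_euler("z",turn,degrees=True).as_matrix()
        d=M2.T@(np.array(t[:3])-p*1000); print("target",t,"turn %.1f"%turn,"shift",np.round(d,1)); p=np.array(t[:3])/1000; M=M2; a-=turn
if __name__=="__main__":
    v=[float(x) for x in sys.argv[1:]]; show(*[v[i:i+4] for i in range(0,len(v),4)])
E
python3 d.py 587 133 120 16.4 587 133 32 16.4
```

```text
t 0.1 tcp [267.1 592.  221.6] yang 65.7 tilt 0.1 F [ 0.1  0.1 -0.3] op 87.0 ff 0.0 q1 -1.13 q7 -0.06
target [587.0, 133.0, 120.0, 16.4] turn 49.3 shift [-530.5  177.4  102.1]
target [587.0, 133.0, 32.0, 16.4] turn 0.0 shift [ 0.1  0.1 88. ]
```

>>> step_arm --pt "0.7 0 0 0 8.2" --pt "0.7 0 0 0 8.2" --pt "0.7 0 0 0 8.2" --pt "0.7 0 0 0 8.2" --pt "0.7 0 0 0 8.2"

```text
t: 0.6
tool_pos: [0.2672, 0.5922, 0.2219]
tcp_rot: [1.702, 2.64, -0.002]
contact_force: [0.1, -0.5, 0.1]
opening: 0.062
finger_force: 0.0
```

>>> step_arm --pt "0.7 0 0 0 8.3" --pt "0.7 -0.02 0.007 0 0" --pt "0.7 -0.04 0.013 0.005 0" --pt "0.7 -0.04 0.013 0.005 0" --pt "0.7 -0.04 0.013 0.005 0"

```text
t: 1.1
tool_pos: [0.3524, 0.4684, 0.2071]
tcp_rot: [1.878, 2.517, -0.001]
contact_force: [0.9, 0.1, -0.5]
opening: 0.0606
finger_force: 0.0
```

>>> step_arm --pt "0.7 -0.04 0.013 0.005 0" --pt "0.7 -0.04 0.013 0.005 0" --pt "0.7 -0.04 0.013 0.005 0" --pt "0.7 -0.04 0.013 0.005 0" --pt "0.7 -0.04 0.013 0.005 0"

```text
t: 1.6
tool_pos: [0.4708, 0.2946, 0.1823]
tcp_rot: [1.88, 2.517, -0.0]
contact_force: [0.9, 0.4, 0.1]
opening: 0.0604
finger_force: 0.0
```

>>> step_arm --pt "0.7 -0.04 0.013 0.005 0" --pt "0.7 -0.04 0.013 0.01 0" --pt "0.7 -0.04 0.013 0.01 0" --pt "0.7 -0.04 0.014 0.01 0" --pt "0.7 -0.03 0.013 0.01 0"

```text
t: 2.1
tool_pos: [0.5878, 0.1294, 0.1372]
tcp_rot: [1.882, 2.514, -0.001]
contact_force: [-0.7, 0.2, 0.0]
opening: 0.0612
finger_force: 0.0
```

```bash
python3 d.py 587 133 32 16.4
```

```text
t 2.1 tcp [587.8 129.4 137.2] yang 16.4 tilt 0.1 F [-0.7  0.2  0. ] op 61.2 ff 0.0 q1 -0.59 q7 0.11
target [587.0, 133.0, 32.0, 16.4] turn -0.0 shift [  3.8   0.3 105.2]
```

>>> step_arm --pt "0.6 0.003 0 0.02 0" --pt "0.6 0 0 0.035 0" --pt "0.6 0 0 0.03 0" --pt "0.6 0 0 0.013 0" --pt "0.6 0 0 0.004 0"

```text
t: 2.6
tool_pos: [0.5847, 0.1358, 0.034]
tcp_rot: [-1.88, -2.515, 0.004]
contact_force: [-0.5, 0.2, 0.3]
opening: 0.0519
finger_force: 0.0
```

```bash
python3 d.py 587 133 32 16.4
```

```text
t 2.6 tcp [584.7 135.8  34. ] yang 16.4 tilt 0.2 F [-0.5  0.2  0.3] op 51.9 ff 0.0 q1 -0.58 q7 0.14
target [587.0, 133.0, 32.0, 16.4] turn 0.0 shift [-3.3  1.4  2. ]
```

>>> step_arm --pt "0.1 -0.003 0 0.001 0" --pt "0.1 0 0 0 0" --pt "0.1 0 0 0 0" --pt "0.1 0 0 0 0" --pt "0.1 0 0 0 0"

```text
t: 3.1
tool_pos: [0.5881, 0.1346, 0.0356]
tcp_rot: [1.88, 2.515, 0.004]
contact_force: [-0.2, -0.1, 1.8]
opening: 0.0218
finger_force: 30.0
```

>>> step_arm --pt "0.1 0 0 -0.015 0" --pt "0.1 0 0 -0.035 0" --pt "0.1 0 0 -0.04 0" --pt "0.1 0 0 -0.04 0" --pt "0.1 0 0 -0.015 0"

```text
t: 3.6
tool_pos: [0.5889, 0.1344, 0.1849]
tcp_rot: [1.879, 2.513, 0.009]
contact_force: [0.9, -0.1, -1.9]
opening: 0.0217
finger_force: 30.0
```

```bash
python3 d.py 536 357 175 2.5 536 357 32 2.5
```

```text
t 3.6 tcp [588.9 134.4 184.9] yang 16.4 tilt 0.4 F [ 0.9 -0.1 -1.9] op 21.7 ff 30.0 q1 -0.60 q7 0.10
target [536.0, 357.0, 175.0, 2.5] turn 13.9 shift [224.7 -43.2  10.1]
target [536.0, 357.0, 32.0, 2.5] turn 0.0 shift [ -0.3  -0.9 143. ]
```

>>> step_arm --pt "0.1 0 0 0 7" --pt "0.1 0 0 0 7" --pt "0.1 0.025 -0.005 0 0" --pt "0.1 0.04 -0.008 0 0" --pt "0.1 0.04 -0.008 0 0"

```text
t: 4.1
tool_pos: [0.5607, 0.2382, 0.1789]
tcp_rot: [-2.176, -2.265, 0.002]
contact_force: [-0.0, 0.5, -2.7]
opening: 0.0217
finger_force: 30.0
```

>>> step_arm --pt "0.1 0.04 -0.008 0 0" --pt "0.1 0.04 -0.007 0 0" --pt "0.1 0.03 -0.005 0 0" --pt "0.1 0.01 -0.002 0 0" --pt "0.1 0 0 0.02 0"

```text
t: 4.6
tool_pos: [0.5344, 0.3605, 0.1614]
tcp_rot: [-2.169, -2.272, -0.007]
contact_force: [0.7, -0.3, -2.4]
opening: 0.0217
finger_force: 30.0
```

>>> step_arm --pt "0.1 0 0 0.035 0" --pt "0.1 0 0 0.035 0" --pt "0.1 0 0 0.03 0" --pt "0.1 0 0 0.02 0" --pt "0.1 0 0 0.005 0"

```text
t: 5.1
tool_pos: [0.5325, 0.3542, 0.031]
tcp_rot: [-2.175, -2.266, 0.011]
contact_force: [0.2, -0.0, -2.5]
opening: 0.0213
finger_force: 30.0
```

```bash
python3 - <<'E'
from d import show; show([536,357,30,2.5])
from cell import cams; import cv2
cv2.imwrite("pics/bin1.png",cv2.resize(cams.read_camera("top")["pixels"][:,:,::-1][200:360,40:300],None,fx=3,fy=3))
E
```

```text
t 5.1 tcp [532.5 354.2  31. ] yang 2.4 tilt 0.4 F [ 0.2 -0.  -2.5] op 21.3 ff 30.0 q1 -0.85 q7 -0.48
target [536, 357, 30, 2.5] turn -0.1 shift [2.6 3.7 0.9]
```

View pics/bin1.png

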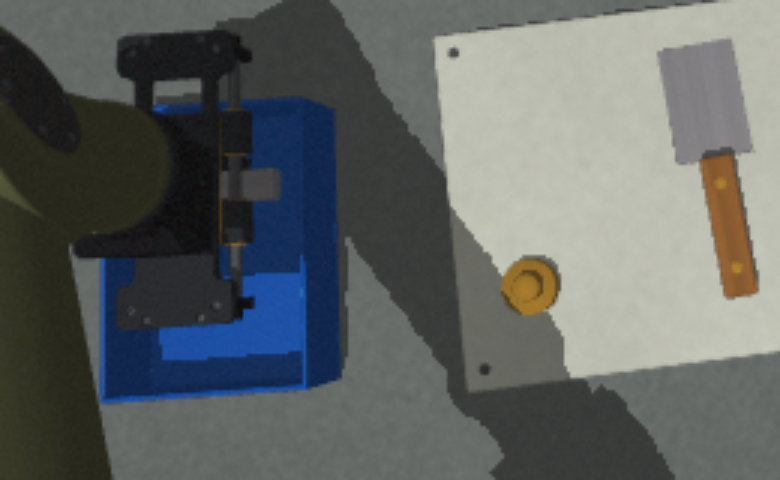

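The bar hangs inside the bin, with pixel (255,185) in the crop showing it between the fingers and walls clear all round. I release it and go up.

>>> step_arm --pt "0.1 0 0 0.008 0" --pt "0.5 0 0 0 0" --pt "0.5 0 0 0 0" --pt "0.5 0 0 0 0" --pt "0.5 0 0 -0.02 0"

```text
t: 5.65
tool_pos: [0.533, 0.3563, 0.0451]
tcp_rot: [-2.173, -2.268, 0.006]
contact_force: [0.1, -0.4, -0.0]
opening: 0.0416
finger_force: 0.0
```

>>> step_arm --pt "0.5 0 0 -0.04 0" --pt "0.5 0 0 -0.04 0" --pt "0.5 0 0 -0.03 0" --pt "0.5 0 0 -0.01 0" --pt "0.7 0 0 0 0"

```text
t: 6.15
tool_pos: [0.5355, 0.3579, 0.169]
tcp_rot: [2.174, 2.268, 0.007]
contact_force: [-0.1, -0.9, 0.5]
opening: 0.0466
finger_force: 0.0
```

```bash
python3 d.py 625 -105 150 -1.3 625 -105 34 -1.3
```

```text
t 6.2 tcp [535.5 357.9 169. ] yang 2.4 tilt 0.3 F [-0.1 -0.9  0.5] op 46.6 ff 0.0 q1 -0.87 q7 -0.51
target [625.0, -105.0, 150.0, -1.3] turn 3.7 shift [-460.8   99.9   17.9]
target [625.0, -105.0, 34.0, -1.3] turn 0.0 shift [ -0.4  -0.4 116. ]
```

>>> step_arm --pt "0.7 0 0 0 3.7" --pt "0.7 -0.03 0.007 0 0" --pt "0.7 -0.04 0.009 0 0" --pt "0.7 -0.04 0.009 0 0" --pt "0.7 -0.04 0.009 0 0"

```text
t: 6.65
tool_pos: [0.564, 0.2045, 0.1642]
tcp_rot: [-2.245, -2.196, 0.005]
contact_force: [0.6, 0.0, 0.3]
opening: 0.0607
finger_force: 0.0
```

>>> step_arm --pt "0.7 -0.04 0.009 0 0" --pt "0.7 -0.04 0.009 0 0" --pt "0.7 -0.04 0.009 0 0" --pt "0.7 -0.04 0.009 0 0" --pt "0.7 -0.04 0.009 0 0"

```text
t: 7.15
tool_pos: [0.6045, 0.0039, 0.1643]
tcp_rot: [-2.245, -2.195, 0.004]
contact_force: [0.2, 0.2, -0.0]
opening: 0.0609
finger_force: 0.0
```

>>> step_arm --pt "0.7 -0.04 0.009 0 0" --pt "0.7 -0.04 0.008 0.01 0" --pt "0.7 -0.03 0.004 0.02 0" --pt "0.7 0 0 0.02 0" --pt "0.7 0 0 0 0"

```text
t: 7.65
tool_pos: [0.6205, -0.1059, 0.1114]
tcp_rot: [-2.245, -2.189, 0.01]
contact_force: [-1.1, 2.0, 0.3]
opening: 0.0604
finger_force: 0.0
```

```bash
python3 d.py 625 -105 34 -1.3
```

```text
t 7.7 tcp [ 620.5 -105.9  111.4] yang -1.4 tilt 0.5 F [-1.1  2.   0.3] op 60.4 ff 0.0 q1 -0.30 q7 0.26
target [625.0, -105.0, 34.0, -1.3] turn -0.1 shift [ 1.   5.2 77.4]
```

>>> step_arm --pt "0.7 0.001 0.003 0.02 0" --pt "0.7 0 0 0.03 0" --pt "0.7 0 0 0.02 0" --pt "0.7 0 0 0.005 0" --pt "0.7 0 0 0 0"

```text
t: 8.15
tool_pos: [0.6266, -0.1029, 0.0409]
tcp_rot: [-2.243, -2.197, 0.002]
contact_force: [-0.7, -1.1, 0.8]
opening: 0.0608
finger_force: 0.0
```

>>> step_arm --pt "0.2 0 0 0 0" --pt "0.2 0 0 0 0" --pt "0.2 0 0 0 0" --pt "0.2 0 0 0 0" --pt "0.2 0 0 0 0"

```text
t: 8.65
tool_pos: [0.6275, -0.1041, 0.0421]
tcp_rot: [2.246, 2.196, 0.001]
contact_force: [-1.4, 0.3, 2.1]
opening: 0.032
finger_force: 29.5
```

>>> step_arm --pt "0.2 0 0 -0.015 0" --pt "0.2 0 0 -0.035 0" --pt "0.2 0 0 -0.04 0" --pt "0.2 0 0 -0.04 0" --pt "0.2 0 0 -0.015 0"

```text
t: 9.15
tool_pos: [0.6293, -0.1049, 0.1922]
tcp_rot: [2.243, 2.192, 0.008]
contact_force: [1.2, -0.0, -0.6]
opening: 0.0317
finger_force: 29.5
```

```bash
python3 d.py 446 318 175 2.5 446 318 25 2.5
```

```text
t 9.2 tcp [ 629.3 -104.9  192.2] yang -1.3 tilt 0.4 F [ 1.2 -0.  -0.6] op 31.7 ff 29.5 q1 -0.32 q7 0.24
target [446.0, 318.0, 175.0, 2.5] turn -3.8 shift [ 430.5 -164.8   15.6]
target [446.0, 318.0, 25.0, 2.5] turn 0.0 shift [ 1.0e-01 -1.1e+00  1.5e+02]
```

>>> step_arm --pt "0.2 0 0 0 -3.8" --pt "0.2 0.02 -0.007 0 0" --pt "0.2 0.04 -0.015 0 0" --pt "0.2 0.04 -0.016 0 0" --pt "0.2 0.04 -0.016 0 0"

```text
t: 9.65
tool_pos: [0.5658, 0.0345, 0.1861]
tcp_rot: [-2.173, -2.268, 0.001]
contact_force: [0.7, 0.4, -0.4]
opening: 0.0319
finger_force: 29.5
```

>>> step_arm --pt "0.2 0.04 -0.016 0 0" --pt "0.2 0.04 -0.016 0 0" --pt "0.2 0.04 -0.015 0 0" --pt "0.2 0.04 -0.015 0 0" --pt "0.2 0.04 -0.015 0 0"

```text
t: 10.15
tool_pos: [0.4801, 0.231, 0.1864]
tcp_rot: [-2.172, -2.269, 0.001]
contact_force: [0.4, 0.4, -1.4]
opening: 0.0319
finger_force: 29.5
```

>>> step_arm --pt "0.2 0.04 -0.015 0 0" --pt "0.2 0.035 -0.014 0 0" --pt "0.2 0.015 -0.005 0.01 0" --pt "0.2 0 0 0.02 0" --pt "0.2 0 0 0.02 0"

```text
t: 10.65
tool_pos: [0.4433, 0.318, 0.1355]
tcp_rot: [2.171, 2.27, -0.001]
contact_force: [0.5, -0.1, -1.3]
opening: 0.0323
finger_force: 29.5
```

```bash
python3 d.py 446 318 25 2.5
```

```text
t 10.7 tcp [443.3 318.  135.5] yang 2.6 tilt 0.0 F [ 0.5 -0.1 -1.3] op 32.3 ff 29.5 q1 -0.88 q7 -0.59
target [446.0, 318.0, 25.0, 2.5] turn 0.1 shift [ -0.    2.6 110.5]
```

>>> step_arm --pt "0.2 0.003 0.003 0.035 0" --pt "0.2 0 0 0.035 0" --pt "0.2 0 0 0.025 0" --pt "0.2 0 0 0.013 0" --pt "0.2 0 0 0 0"

```text
t: 11.15
tool_pos: [0.4452, 0.3195, 0.0265]
tcp_rot: [2.173, 2.269, -0.007]
contact_force: [0.2, 0.1, -1.5]
opening: 0.0322
finger_force: 29.5
```

>>> step_arm --pt "0.6 0 0 0 0" --pt "0.6 0 0 0 0" --pt "0.6 0 0 0 0" --pt "0.6 0 0 -0.02 0" --pt "0.6 0 0 -0.04 0"

```text
t: 11.65
tool_pos: [0.4446, 0.3201, 0.0874]
tcp_rot: [-2.172, -2.27, 0.008]
contact_force: [0.8, -0.1, 1.0]
opening: 0.0512
finger_force: 0.0
```

>>> step_arm --pt "0.6 0 0 -0.04 0" --pt "0.6 0 0 -0.03 0" --pt "0.6 0 0 -0.01 0" --pt "0.9 0 0 0 0" --pt "0.9 0 0 0 0"

```text
t: 12.15
tool_pos: [0.4457, 0.321, 0.1676]
tcp_rot: [-2.172, -2.27, 0.002]
contact_force: [0.2, -0.1, -1.1]
opening: 0.0612
finger_force: 0.0
```

```bash
python3 d.py 460 -133 150 1 460 -133 34 1
```

```text
t 12.2 tcp [445.7 321.  167.6] yang 2.5 tilt 0.1 F [ 0.2 -0.1 -1.1] op 61.2 ff 0.0 q1 -0.89 q7 -0.60
target [460.0, -133.0, 150.0, 1.0] turn 1.5 shift [-454.2    6.4   17.9]
target [460.0, -133.0, 34.0, 1.0] turn 0.0 shift [1.00e-01 1.00e-01 1.16e+02]
```

>>> step_arm --pt "0.9 -0.02 0 0 1.5" --pt "0.9 -0.04 0.001 0 0" --pt "0.9 -0.04 0.001 0 0" --pt "0.9 -0.04 0.001 0 0" --pt "0.9 -0.04 0.001 0 0"

```text
t: 12.65
tool_pos: [0.4527, 0.1381, 0.1668]
tcp_rot: [-2.203, -2.238, 0.005]
contact_force: [0.4, 0.1, -0.2]
opening: 0.0784
finger_force: 0.0
```

>>> step_arm --pt "0.9 -0.04 0.001 0 0" --pt "0.9 -0.04 0.001 0 0" --pt "0.9 -0.04 0 0 0" --pt "0.9 -0.04 0 0 0" --pt "0.9 -0.04 0 0 0"

```text
t: 13.15
tool_pos: [0.4575, -0.0612, 0.167]
tcp_rot: [-2.202, -2.238, 0.003]
contact_force: [1.3, 0.1, 0.3]
opening: 0.078
finger_force: 0.0
```

>>> step_arm --pt "0.9 -0.04 0 0 0" --pt "0.9 -0.025 0 0.01 0" --pt "0.9 -0.009 0 0.02 0" --pt "0.9 0 0 0.02 0" --pt "0.9 0 0 0 0"

```text
t: 13.65
tool_pos: [0.4568, -0.1333, 0.1149]
tcp_rot: [-2.201, -2.234, 0.009]
contact_force: [-0.1, 0.7, -0.3]
opening: 0.0783
finger_force: 0.0
```

```bash
python3 d.py 460 -133 34 1
```

```text
t 13.7 tcp [ 456.8 -133.3  114.9] yang 0.8 tilt 0.5 F [-0.1  0.7 -0.3] op 78.3 ff 0.0 q1 -0.45 q7 0.27
target [460.0, -133.0, 34.0, 1.0] turn -0.2 shift [ 0.2  3.9 80.9]
```

>>> step_arm --pt "0.9 0 0.003 0.02 0" --pt "0.9 0 0 0.03 0" --pt "0.9 0 0 0.02 0" --pt "0.9 0 0 0.009 0" --pt "0.9 0 0 0 0"

```text
t: 14.15
tool_pos: [0.4627, -0.1323, 0.0388]
tcp_rot: [-2.201, -2.239, 0.003]
contact_force: [-0.2, 0.5, 0.3]
opening: 0.0784
finger_force: 0.0
```

>>> step_arm --pt "0.3 0 0 0 0" --pt "0.3 0 0 0 0" --pt "0.3 0 0 0 0" --pt "0.3 0 0 0 0" --pt "0.3 0 0 0 0"

```text
t: 14.65
tool_pos: [0.4637, -0.1324, 0.0398]
tcp_rot: [-2.201, -2.241, 0.0]
contact_force: [-2.4, -0.0, 2.6]
opening: 0.0465
finger_force: 1.2
```

>>> step_arm --pt "0.3 0 0 -0.015 0" --pt "0.3 0 0 -0.035 0" --pt "0.3 0 0 -0.04 0" --pt "0.3 0 0 -0.04 0" --pt "0.3 0 0 -0.015 0"

```text
t: 15.15
tool_pos: [0.4657, -0.1329, 0.1883]
tcp_rot: [2.199, 2.238, 0.007]
contact_force: [1.0, 0.6, -1.7]
opening: 0.0445
finger_force: 30.0
```

```bash
python3 - <<'E'
from d import show; show([446,384,180,2.5],[446,384,26,2.5])
from cell import cams; import cv2,numpy as np
a=cams.read_camera("top")["pixels"][:,:,::-1][180:350,50:400]; b=cams.read_camera("scene")["pixels"][:,:,::-1][60:270,200:480]
cv2.imwrite("pics/a2.png",np.vstack([cv2.resize(a,(600,291)),cv2.resize(b,(400,300))[:,:400] if 0 else cv2.copyMakeBorder(cv2.resize(b,(400,300)),0,0,0,200,cv2.BORDER_CONSTANT)]))
E
```

```text
t 15.2 tcp [ 465.7 -132.9  188.3] yang 1.0 tilt 0.3 F [ 1.   0.6 -1.7] op 44.5 ff 30.0 q1 -0.48 q7 0.22
target [446, 384, 180, 2.5] turn -1.5 shift [517.2   2.8   8.4]
target [446, 384, 26, 2.5] turn 0.0 shift [ -0.   -0.9 154. ]
```

View pics/a2.png

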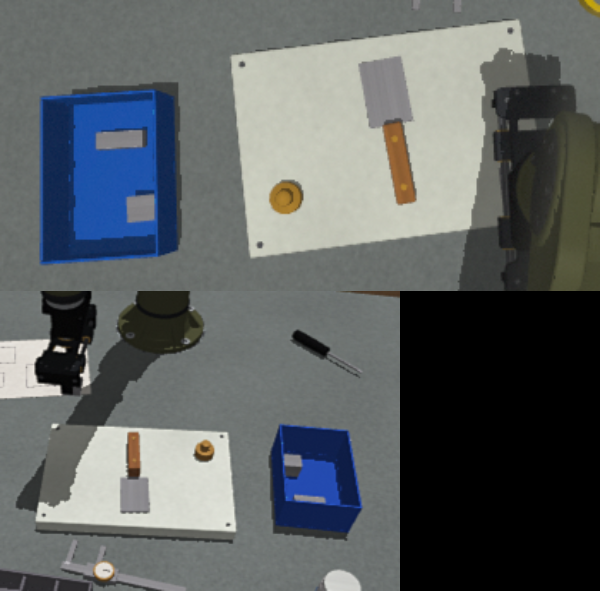

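The bar and tube are in the bin, at crop pixels (120,140) and (141,208). The angle is held (opening 44.5 mm) and the cover corner is empty. Next, the angle goes to the free left half of the bin.

>>> step_arm --pt "0.3 0.02 0 0 -1.5" --pt "0.3 0.035 0 0 0" --pt "0.3 0.04 0 0 0" --pt "0.3 0.04 0 0 0" --pt "0.3 0.04 0 0 0"

```text
t: 15.75
tool_pos: [0.4548, 0.0448, 0.1825]
tcp_rot: [-2.169, -2.27, 0.004]
contact_force: [0.3, 0.1, -1.5]
opening: 0.0441
finger_force: 30.0
```

>>> step_arm --pt "0.3 0.04 0 0 0" --pt "0.3 0.04 0 0 0" --pt "0.3 0.04 0 0 0" --pt "0.3 0.04 0 0 0" --pt "0.3 0.04 0 0 0"

```text
t: 16.25
tool_pos: [0.4457, 0.2441, 0.1821]
tcp_rot: [-2.169, -2.271, 0.006]
contact_force: [1.4, 1.0, -1.7]
opening: 0.0444
finger_force: 30.0
```

>>> step_arm --pt "0.3 0.04 0 0 0" --pt "0.3 0.04 0.001 0 0" --pt "0.3 0.035 0.001 0 0" --pt "0.3 0.025 0.001 0 0" --pt "0.3 0 0 0.02 0"

```text
t: 16.75
tool_pos: [0.4423, 0.3886, 0.1639]
tcp_rot: [-2.162, -2.276, -0.003]
contact_force: [0.3, 0.8, -2.3]
opening: 0.0442
finger_force: 30.0
```

```bash
python3 d.py 446 384 26 2.5
```

```text
t 16.8 tcp [442.3 388.6 163.9] yang 3.0 tilt 0.2 F [ 0.3  0.8 -2.3] op 44.2 ff 30.0 q1 -0.94 q7 -0.67
target [446.0, 384.0, 26.0, 2.5] turn 0.5 shift [ -5.2   3.5 137.8]
```

>>> step_arm --pt "0.3 -0.003 0.006 0.03 0" --pt "0.3 0 0 0.04 0" --pt "0.3 0 0 0.035 0" --pt "0.3 0 0 0.02 0" --pt "0.3 0 0 0.01 0"

```text
t: 17.25
tool_pos: [0.4472, 0.3778, 0.0247]
tcp_rot: [-2.17, -2.27, 0.013]
contact_force: [-0.4, 0.7, -1.9]
opening: 0.0442
finger_force: 30.0
```

>>> step_arm --pt "0.72 0 0 0 0" --pt "0.72 0 0 0 0" --pt "0.72 0 0 0 0" --pt "0.72 0 0 -0.02 0" --pt "0.72 0 0 -0.04 0"

```text
t: 17.75
tool_pos: [0.4495, 0.3784, 0.0887]
tcp_rot: [-2.172, -2.27, 0.007]
contact_force: [0.7, 0.4, 0.5]
opening: 0.0623
finger_force: 0.0
```

>>> step_arm --pt "0.72 0 0 -0.04 0" --pt "0.72 0 0 -0.03 0" --pt "0.72 0 0 -0.01 0" --pt "0.72 0 0 0 0" --pt "0.72 0 0 0 0"

```text
t: 18.25
tool_pos: [0.4504, 0.3792, 0.1688]
tcp_rot: [-2.172, -2.27, 0.001]
contact_force: [-0.4, -0.7, -0.4]
opening: 0.0628
finger_force: 0.0
```

```bash
python3 d.py 511 -0.3 140 99.2 511 -0.3 34 99.2
```

```text
t 18.2 tcp [450.4 379.2 168.8] yang 2.5 tilt 0.1 F [-0.4 -0.7 -0.4] op 62.8 ff 0.0 q1 -0.93 q7 -0.66
target [511.0, -0.3, 140.0, 99.2] turn 83.3 shift [ -0.9 384.3  28.9]
target [511.0, -0.3, 34.0, 99.2] turn 0.0 shift [ 1.00e-01 -0.00e+00  1.06e+02]
```

>>> step_arm --pt "0.8 0 0 0 8.3" --pt "0.8 0 0 0 8.3" --pt "0.8 0 0 0 8.3" --pt "0.8 0 0 0 8.3" --pt "0.8 0 0 0 8.3"

```text
t: 18.75
tool_pos: [0.4499, 0.3787, 0.1671]
tcp_rot: [2.838, 1.344, -0.006]
contact_force: [-0.1, -0.2, -0.0]
opening: 0.0695
finger_force: 0.0
```

>>> step_arm --pt "0.8 0 0 0 8.3" --pt "0.8 0 0 0 8.3" --pt "0.8 0 0 0 8.3" --pt "0.8 0 0 0 8.4" --pt "0.8 0 0 0 8.5"

```text
t: 19.25
tool_pos: [0.4499, 0.3787, 0.1671]
tcp_rot: [3.129, 0.243, -0.004]
contact_force: [0.4, -0.0, -0.1]
opening: 0.0696
finger_force: 0.0
```

>>> step_arm --pt "0.8 0 0.024 0 0" --pt "0.8 0 0.04 0 0" --pt "0.8 0 0.04 0 0" --pt "0.8 0 0.04 0 0" --pt "0.8 0 0.04 0 0"

```text
t: 19.75
tool_pos: [0.4793, 0.1958, 0.1674]
tcp_rot: [3.13, 0.253, -0.005]
contact_force: [0.5, -0.1, -0.6]
opening: 0.0696
finger_force: 0.0
```

>>> step_arm --pt "0.8 0 0.04 0 0" --pt "0.8 0 0.04 0 0" --pt "0.8 0 0.04 0.01 0" --pt "0.8 0 0.04 0.01 0" --pt "0.8 0 0.03 0.01 0"

```text
t: 20.25
tool_pos: [0.5096, 0.0074, 0.1376]
tcp_rot: [3.131, 0.249, -0.004]
contact_force: [0.4, -0.2, 0.0]
opening: 0.0695
finger_force: 0.0
```

>>> step_arm --pt "0.8 0 0.01 0.02 0" --pt "0.8 0 0 0.01 0" --pt "0.8 0 0 0 0" --pt "0.8 0 0 0 0"

```text
t: 20.65
tool_pos: [0.512, 0.0019, 0.1091]
tcp_rot: [-3.131, -0.255, 0.002]
contact_force: [0.4, 0.8, 0.6]
opening: 0.0699
finger_force: 0.0
```

```bash
python3 d.py 511 -0.3 34 99.2
```

```text
t 20.6 tcp [512.    1.9 109.1] yang -80.7 tilt 0.1 F [0.4 0.8 0.6] op 69.9 ff 0.0 q1 -0.67 q7 -1.38
target [511.0, -0.3, 34.0, 99.2] turn 0.1 shift [-1.2  2.  75.1]
```

>>> step_arm --pt "0.8 -0.001 0.002 0.02 0" --pt "0.8 0 0 0.03 0" --pt "0.8 0 0 0.015 0" --pt "0.8 0 0 0.007 0" --pt "0.8 0 0 0.002 0"

```text
t: 21.15
tool_pos: [0.5119, -0.0007, 0.0355]
tcp_rot: [-3.131, -0.255, 0.0]
contact_force: [-0.5, 0.2, 0.4]
opening: 0.07
finger_force: 0.0
```

>>> step_arm --pt "0.8 0 0 0 0" --pt "0.8 0 0 0 0"

```text
t: 21.35
tool_pos: [0.5128, -0.0013, 0.0367]
tcp_rot: [-3.131, -0.253, -0.003]
contact_force: [0.1, 0.1, 1.1]
opening: 0.0696
finger_force: 0.0
```

```bash
python3 d.py 511 -0.3 34 99.2
```

```text
t 21.4 tcp [512.8  -1.3  36.7] yang -80.8 tilt 0.1 F [0.1 0.1 1.1] op 69.6 ff 0.0 q1 -0.63 q7 -1.30
target [511.0, -0.3, 34.0, 99.2] turn 0.0 shift [-1.6 -1.2  2.7]
```

>>> step_arm --pt "0.1 0 0 0.002 0" --pt "0.1 0 0 0 0" --pt "0.1 0 0 0 0" --pt "0.1 0 0 0 0" --pt "0.1 0 0 0 0"

```text
t: 21.85
tool_pos: [0.5118, -0.0016, 0.0336]
tcp_rot: [-3.131, -0.252, -0.0]
contact_force: [0.3, -0.1, -0.1]
opening: 0.0378
finger_force: 0.0
```

>>> step_arm --pt "0.1 0 0 -0.01 0" --pt "0.1 0 0 -0.02 0" --pt "0.1 0 0 -0.03 0" --pt "0.1 0 0 -0.03 0" --pt "0.1 0 0 -0.02 0"

```text
t: 22.35
tool_pos: [0.5123, -0.0018, 0.146]
tcp_rot: [-3.131, -0.252, -0.003]
contact_force: [-0.0, 0.6, -2.8]
opening: 0.0238
finger_force: 30.0
```

```bash
python3 d.py 381 -325 140 82 381 -325 8 82
```

```text
t 22.4 tcp [512.3  -1.8 146. ] yang -80.8 tilt 0.1 F [-0.   0.6 -2.8] op 23.8 ff 30.0 q1 -0.68 q7 -1.40
target [381.0, -325.0, 140.0, 82.0] turn 17.2 shift [-85.1 338.3   5.5]
target [381.0, -325.0, 8.0, 82.0] turn 0.0 shift [-3.00e-01  1.00e-01  1.32e+02]
```

The fingers were still closing when the lift began (the opening was 37.8 mm), so I check how the scraper sits in the grip.

```bash
python3 - <<'E'
from cell import cams; import cv2,numpy as np,pickle
from h import *
t=cams.read_camera("top"); s=cams.read_camera("scene"); pickle.dump((t,s),open("g1.pkl","wb"))
print(proj(t,[.645,.02,.12]),proj(s,[.645,.02,.12]))
def crop(c,k,w,h,f):
    u,v=proj(c,[.60,.01,.12]).astype(int); x,y=u-w//2,v-h//2; print(x,y); return cv2.resize(c["pixels"][:,:,::-1][y:y+h,x:x+w],None,fx=f,fy=f,interpolation=cv2.INTER_CUBIC)
cv2.imwrite("pics/g1.png",np.hstack([crop(t,0,100,120,4),crop(s,0,100,120,4)]))
E
```

```text
[270.24077762 199.70166989] [294.19457567 198.92986854]
225 161
242 125
```

View pics/g1.png

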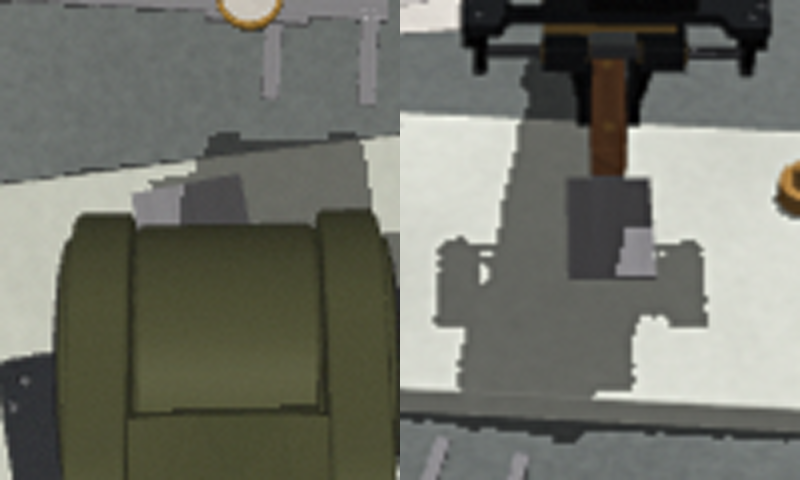

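In the top crop the blade's front corners are at (133,192) and (241,175). In the scene crop they are at (656,278) and (567,278), with the back corners at (650,180) and (567,178). I triangulate these.

```bash
python3 - <<'E'
import pickle
from h import *
t,s=pickle.load(open("g1.pkl","rb"))
def tri(a,b):
    A=[];B=[]
    for c,uv in((t,a),(s,b)):
        p,d=ray(c,uv); d/=np.linalg.norm(d); P=np.eye(3)-np.outer(d,d); A.append(P);B.append(P@p)
    X=np.linalg.lstsq(np.vstack(A),np.hstack(B),rcond=None)[0]
    return X*1000, proj(t,X)-a, proj(s,X)-b
T=lambda x,y:np.array([x/4+225,y/4+161]); S=lambda x,y:np.array([(x-400)/4+242,y/4+125])
L=tri(T(133,192),S(656,278)); Rr=tri(T(241,175),S(567,278))
print(L,Rr); 
# scene-only at candidate heights: blade length between back and front edges
for z in (.11,.115,.12,.125,.13,.135): 
    f=(onz(s,S(656,278),z)+onz(s,S(567,278),z))/2*1000; b=(onz(s,S(650,179),z)+onz(s,S(567,179),z))/2*1000
    print(z,f.round(1),b.round(1),np.linalg.norm(f-b).round(1),"w",np.linalg.norm(onz(s,S(656,278),z)-onz(s,S(567,278),z)).round(4))
E
```

```text
(array([626.24533738,  46.17923588, 120.58907921]), array([-0.84429111,  0.08983526]), array([-0.66697251, -0.02503912])) (array([634.121214  ,  -9.33061807, 118.64635151]), array([-0.38599578,  0.04855584]), array([-0.30581812, -0.02140722]))
0.11 [622.3  19.  110. ] [536.7   5.1 110. ] 86.7 w 0.0578
0.115 [626.3  19.4 115. ] [541.2   5.5 115. ] 86.2 w 0.0574
0.12 [630.4  19.7 120. ] [545.8   5.9 120. ] 85.7 w 0.0571
0.125 [634.4  20.1 125. ] [550.4   6.4 125. ] 85.1 w 0.0567
0.13 [638.4  20.5 130. ] [554.9   6.8 130. ] 84.6 w 0.0564
0.135 [642.5  20.8 135. ] [559.5   7.3 135. ] 84.1 w 0.056
```

The blade is level and its position along the handle hasn't changed. It hangs about 26 mm below the TCP, though, so only the fingertips hold the handle. I set it back on the cover where it was and regrip properly.

>>> step_arm --pt "0.1 0 0 0.02 0" --pt "0.1 0 0 0.03 0" --pt "0.1 0 0 0.02 0" --pt "0.1 0 0 0.01 0" --pt "0.1 0 0 0 0"

```text
t: 22.95
tool_pos: [0.5099, -0.0019, 0.0615]
tcp_rot: [3.131, 0.252, -0.007]
contact_force: [-0.4, 0.4, -1.8]
opening: 0.0238
finger_force: 30.0
```

>>> step_arm --pt "0.1 0 0 0.002 0" --pt "0.1 0 0 0.002 0" --pt "0.1 0 0 0.001 0" --pt "0.1 0 0 0 0"

```text
t: 23.35
tool_pos: [0.5121, -0.0015, 0.059]
tcp_rot: [-3.131, -0.253, -0.001]
contact_force: [0.4, -0.8, -2.2]
opening: 0.023
finger_force: 30.0
```

```bash
python3 d.py 511 -0.3 34 99.2
```

```text
t 23.4 tcp [512.1  -1.5  59. ] yang -80.8 tilt 0.1 F [ 0.4 -0.8 -2.2] op 23.0 ff 30.0 q1 -0.65 q7 -1.33
target [511.0, -0.3, 34.0, 99.2] turn 0.0 shift [-0.9 -1.4 25. ]
```

>>> step_arm --pt "0.1 0 0 0.001 0" --pt "0.1 0 0 0.001 0" --pt "0.1 0 0 0 0"

```text
t: 23.65
tool_pos: [0.5119, -0.0015, 0.0567]
tcp_rot: [-3.131, -0.253, -0.001]
contact_force: [0.4, 0.3, -0.3]
opening: 0.0236
finger_force: 30.0
```

>>> step_arm --pt "0.1 0 0 0.001 0" --pt "0.1 0 0 0.001 0" --pt "0.1 0 0 0 0"

```text
t: 23.95
tool_pos: [0.512, -0.0015, 0.0565]
tcp_rot: [-3.13, -0.252, 0.001]
contact_force: [-5.8, -0.4, 14.8]
opening: 0.0237
finger_force: 30.0
```

>>> step_arm --pt "0.1 0 0 0.001 0" --pt "0.1 0 0 0.001 0" --pt "0.1 0 0 0 0"

```text
t: 24.25
tool_pos: [0.5121, -0.0015, 0.0564]
tcp_rot: [-3.129, -0.252, 0.002]
contact_force: [-12.6, 0.2, 30.3]
opening: 0.0237
finger_force: 30.0
```

>>> step_arm --pt "0.1 0 0 -0.003 0" --pt "0.1 0 0 0 0" --pt "0.6 0 0 0 0" --pt "0.6 0 0 0 0" --pt "0.6 0 0 0 0"

```text
t: 24.75
tool_pos: [0.5116, -0.0016, 0.0552]
tcp_rot: [3.131, 0.253, -0.001]
contact_force: [0.1, -0.4, -0.5]
opening: 0.0402
finger_force: 0.0
```

>>> step_arm --pt "0.6 0 0 0 0" --pt "0.6 0 0 0.01 0" --pt "0.6 0 0 0.01 0" --pt "0.6 0 0 0.002 0" --pt "0.6 0 0 0 0"

```text
t: 25.25
tool_pos: [0.511, -0.0018, 0.0326]
tcp_rot: [3.131, 0.252, -0.003]
contact_force: [0.5, 0.3, -0.3]
opening: 0.0524
finger_force: 0.0
```

```bash
python3 d.py 511 -0.3 34 99.2
```

```text
t 25.2 tcp [511.   -1.8  32.6] yang -80.8 tilt 0.1 F [ 0.5  0.3 -0.3] op 52.4 ff 0.0 q1 -0.64 q7 -1.30
target [511.0, -0.3, 34.0, 99.2] turn 0.0 shift [ 0.2 -1.5 -1.4]
```

>>> step_arm --pt "0.1 0 0 -0.001 0" --pt "0.1 0 0 0 0" --pt "0.1 0 0 0 0" --pt "0.1 0 0 0 0" --pt "0.1 0 0 0 0"

```text
t: 25.75
tool_pos: [0.5119, -0.0016, 0.0348]
tcp_rot: [-3.131, -0.253, -0.001]
contact_force: [-0.6, 0.4, 0.8]
opening: 0.0243
finger_force: 30.0
```

>>> step_arm --pt "0.1 0 0 0 0" --pt "0.1 0 0 0 0" --pt "0.1 0 0 0 0"

```text
t: 26.05
tool_pos: [0.5119, -0.0016, 0.0348]
tcp_rot: [-3.131, -0.253, -0.0]
contact_force: [0.1, 0.3, 2.6]
opening: 0.0236
finger_force: 30.0
```

>>> step_arm --pt "0.1 0 0 -0.01 0" --pt "0.1 0 0 -0.025 0" --pt "0.1 0 0 -0.03 0" --pt "0.1 0 0 -0.03 0" --pt "0.1 0 0 -0.015 0"

```text
t: 26.55
tool_pos: [0.5128, -0.0018, 0.1474]
tcp_rot: [-3.131, -0.251, -0.005]
contact_force: [-0.3, -0.3, -2.1]
opening: 0.024
finger_force: 30.0
```

>>> step_arm --pt "0.1 0 0 0 6" --pt "0.1 0 0 0 6" --pt "0.1 0 0 0 5.2" --pt "0.1 0 0 0 0" --pt "0.1 0 0 0 0"

```text
t: 27.05
tool_pos: [0.5115, -0.0016, 0.1446]
tcp_rot: [-3.134, 0.215, 0.0]
contact_force: [0.0, -0.4, -2.0]
opening: 0.0236
finger_force: 30.0
```

```bash
python3 d.py 381 -325 100 82 381 -325 7 82
```

```text
t 27.1 tcp [511.5  -1.6 144.6] yang -97.9 tilt 0.0 F [ 0.  -0.4 -2. ] op 23.6 ff 30.0 q1 -0.70 q7 -1.70
target [381.0, -325.0, 100.0, 82.0] turn 0.1 shift [-84.2 338.4  44.6]
target [381.0, -325.0, 7.0, 82.0] turn 0.0 shift [ 0.  0. 93.]
```

>>> step_arm --pt "0.1 -0.005 0.02 0 0" --pt "0.1 -0.009 0.035 0 0" --pt "0.1 -0.01 0.04 0 0" --pt "0.1 -0.01 0.04 0 0" --pt "0.1 -0.01 0.04 0 0"

```text
t: 27.55
tool_pos: [0.4423, -0.1711, 0.1446]
tcp_rot: [-3.134, 0.217, -0.0]
contact_force: [1.8, -0.3, -2.0]
opening: 0.024
finger_force: 30.0
```

>>> step_arm --pt "0.1 -0.01 0.04 0 0" --pt "0.1 -0.01 0.04 0 0" --pt "0.1 -0.01 0.04 0 0" --pt "0.1 -0.008 0.035 0 0" --pt "0.1 -0.002 0.008 0 0"

```text
t: 28.05
tool_pos: [0.378, -0.3299, 0.145]
tcp_rot: [3.131, -0.229, -0.0]
contact_force: [-0.7, 0.2, -2.4]
opening: 0.0237
finger_force: 30.0
```

>>> step_arm --pt "0.1 0 0 0.02 0" --pt "0.1 0 0 0.03 0" --pt "0.1 0 0 0.03 0" --pt "0.1 0 0 0.02 0" --pt "0.1 0 0 0.01 0"

```text
t: 28.55
tool_pos: [0.38, -0.3237, 0.0327]
tcp_rot: [-3.133, 0.217, 0.005]
contact_force: [-1.2, -0.2, -1.5]
opening: 0.0238
finger_force: 30.0
```

>>> step_arm --pt "0.1 0 0 0 0" --pt "0.1 0 0 0 0" --pt "0.1 0 0 0 0"

```text
t: 28.85
tool_pos: [0.3826, -0.3252, 0.0358]
tcp_rot: [3.133, -0.218, 0.004]
contact_force: [-0.2, 1.1, -2.4]
opening: 0.0236
finger_force: 30.0
```

```bash
python3 - <<'E'
from d import show; show([381,-325,8,82])
from cell import cams; import cv2,numpy as np,pickle
from h import *
t=cams.read_camera("top"); s=cams.read_camera("scene"); pickle.dump((t,s),open("g2.pkl","wb"))
def crop(c,w,h,f):
    u,v=proj(c,[.52,-.345,.02]).astype(int); x,y=u-w//2,v-h//2; print(x,y); return cv2.resize(c["pixels"][:,:,::-1][y:y+h,x:x+w],None,fx=f,fy=f,interpolation=cv2.INTER_CUBIC)
cv2.imwrite("pics/g2.png",np.hstack([crop(t,80,110,5),crop(s,80,110,5)]))
E
```

```text
t 28.9 tcp [ 382.6 -325.2   35.8] yang -98.0 tilt 0.1 F [-0.2  1.1 -2.4] op 23.6 ff 30.0 q1 -0.23 q7 -0.80
target [381, -325, 8, 82] turn 0.0 shift [-1.7 -0.  27.8]
398 205
137 116
```

View pics/g2.png

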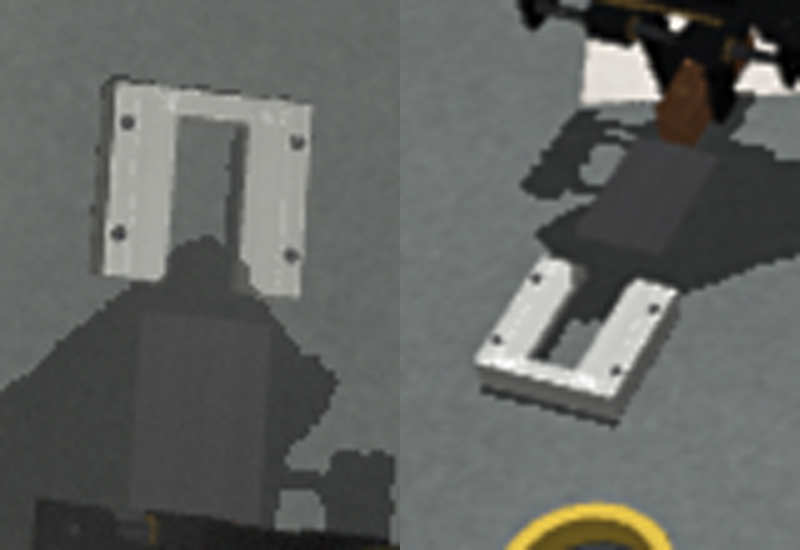

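Top crop: blade front corners at (139,313) and (271,324), back corners at about (129,512) and (262,520). The holder's corners are (115,80), (313,104), (300,297), (103,274). I compute the blade's offset from the slot axis.

```bash
python3 - <<'E'
import pickle
from h import *
t,s=pickle.load(open("g2.pkl","rb"))
f=lambda p,z:onz(t,np.array(p)/5+[398,205]-.4,z)[:2]*1000
hc=[f(p,.022) for p in ((115,80),(313,104),(300,297),(103,274))]
C=np.mean(hc,0); u=(hc[0]+hc[1]-hc[2]-hc[3]); u/=np.linalg.norm(u); n=np.array([-u[1],u[0]])
ang=lambda v:np.degrees(np.arctan2(v[1],v[0]))
print("holder",C,ang(u),np.linalg.norm(hc[0]-hc[1]),np.linalg.norm(hc[0]-hc[3]))
bl=[f(p,.035) for p in ((139,313),(271,324),(262,520),(129,512))]
print("blade width",np.linalg.norm(bl[0]-bl[1]),"yaw",ang(bl[0]-bl[3]),ang(bl[1]-bl[2]),ang(bl[0]-bl[1])-90)
e=(bl[0]+bl[1])/2
print("edge centre in holder axes: along",(e-C)@u,"lateral",(e-C)@n,"corners lat",[(b-C)@n for b in bl])
print("edge vs TCP frame", e, "expected", [382.6+116.2*np.cos(np.radians(-8)),-325.2-116.2*np.sin(np.radians(8))])
# dark-shaded blade: automatic edge columns in a few rows as check
g=cv2.cvtColor(t["pixels"],cv2.COLOR_RGB2GRAY).astype(int)
for r in (275,285,295): print(r,g[r,418:458])
E
```

```text
holder [ 559.34103903 -349.60417518] -7.834783467470967 88.48719447838246 86.69745611064153
blade width 57.26946786240141 yaw -6.794752386527809 -7.03314832182725 -6.06837088250515
edge centre in holder axes: along -58.422014566284076 lateral 1.849187386903463 corners lat [np.float64(30.47031414865437), np.float64(-26.77193937484738), np.float64(-27.943980023922443), np.float64(28.925719848049635)]
edge vs TCP frame [ 501.71645408 -339.80833474] expected [np.float64(497.6691495877705), np.float64(-341.3719143315596)]
275 [63 64 64 66 63 64 65 67 73 72 72 73 75 75 73 75 72 73 74 75 73 72 73 74
 74 75 74 74 75 75 73 75 74 72 66 65 65 65 64 63]
285 [66 64 63 65 67 64 67 72 73 74 71 72 72 72 74 73 70 69 72 72 71 76 75 73
 74 73 72 72 72 71 71 73 72 65 64 60 61 60 58 61]
295 [ 65  66  66  65  62  63  67  72  73  72  71  73  72  72  71  71  70  71
  71  70  72  72  72  72  74  70  71  69  70  72  69  71  68  62  59  58
  60  60 101 102]
```

>>> step_arm --pt "0.1 0 0 0.01 1" --pt "0.1 0 0 0.01 0" --pt "0.1 0 0 0.006 0" --pt "0.1 0 0 0 0" --pt "0.1 0 0 0 0"

```text
t: 29.45
tool_pos: [0.3813, -0.3247, 0.0082]
tcp_rot: [3.132, -0.246, -0.001]
contact_force: [0.5, -0.4, -2.6]
opening: 0.0243
finger_force: 30.0
```

>>> step_arm --pt "0.1 0 0 0 0" --pt "0.1 0 0 0 0"

```text
t: 29.65
tool_pos: [0.3819, -0.3249, 0.0088]
tcp_rot: [3.132, -0.246, 0.001]
contact_force: [-0.9, -0.5, -2.5]
opening: 0.024
finger_force: 30.0
```

```bash
python3 - <<'E'
from d import show; show([381,-325,8,81])
from cell import cams; import pickle
from h import *
t=cams.read_camera("top"); pickle.dump(t,open("g3.pkl","wb"))
cv2.imwrite("pics/g3.png",cv2.resize(np.clip(t["pixels"][:,:,::-1].astype(int)*1.6,0,255).astype(np.uint8)[205:315,398:478],None,fx=5,fy=5,interpolation=cv2.INTER_CUBIC))
E
```

```text
t 29.6 tcp [ 381.9 -324.9    8.8] yang -99.0 tilt 0.0 F [-0.9 -0.5 -2.5] op 24.0 ff 30.0 q1 -0.19 q7 -0.77
target [381, -325, 8, 81] turn 0.0 shift [-0.9  0.3  0.8]
```

View pics/g3.png

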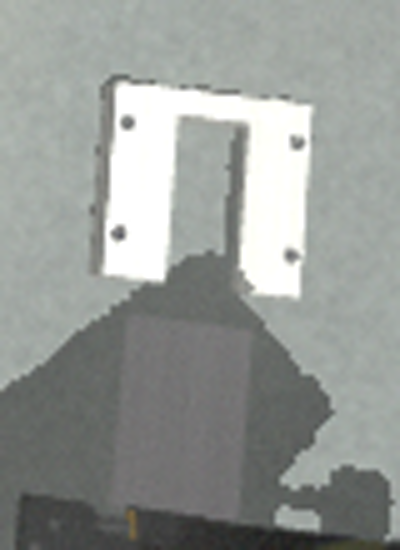

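Blade front corners are now at (125,315) and (252,330), back at (114,510) and (240,517), in shadow before the mouth. I check the offset again.

```bash
python3 - <<'E'
import pickle
from h import *
t=pickle.load(open("g3.pkl","rb"))
f=lambda p,z:onz(t,np.array(p)/5+[398,205]-.4,z)[:2]*1000
C=np.array([559.0,-349.7]); u=np.array([np.cos(np.radians(-7.9)),np.sin(np.radians(-7.9))]); n=np.array([-u[1],u[0]])
ang=lambda v:np.degrees(np.arctan2(v[1],v[0]))
g=cv2.cvtColor(t["pixels"],cv2.COLOR_RGB2GRAY).astype(float)
rows=range(273,303); E=[]
for r in rows:
    d=np.convolve(g[r],[1,1,1,-1,-1,-1],"same")  # + = darker->brighter? take extremes near picks
    yy=(r-205)*5; xl=398+(125-(yy-315)*11/195)/5; xr=398+(252-(yy-330)*12/187)/5
    def sub(x,sg):
        i=np.arange(int(x)-4,int(x)+5); w=np.clip(sg*np.gradient(g[r])[i],0,None)**2; return (w*i).sum()/w.sum()
    E.append((sub(xl,1),sub(xr,-1)))
E=np.array(E); P=[]
for k in (0,1):
    W=np.array([f_ for f_ in [onz(t,(E[j,k],r),.008)[:2]*1000 for j,r in enumerate(rows)]]); lat=(W-C)@n; al=(W-C)@u
    p=np.polyfit(al,lat,1); P.append(p); print("slope deg",np.degrees(np.arctan(p[0])),"lat at edge(-58)",np.polyval(p,-58),"resid",np.std(lat-np.polyval(p,al)))
bl=[f(p,.008) for p in ((125,315),(252,330),(240,517),(114,510))]
print("hand: w",np.linalg.norm(bl[0]-bl[1]),"yaw",ang(bl[0]-bl[3]),ang(bl[1]-bl[2]),"lat",[(b-C)@n for b in bl],"along",[(b-C)@u for b in bl[:2]])
E
```

```text
slope deg -0.4716558916181574 lat at edge(-58) 27.935052955741014 resid 0.7789144331327449
slope deg -0.6431974017187374 lat at edge(-58) -28.495747089959654 resid 0.32565525770005543
hand: w 56.6835230474109 yaw -7.0957889321026055 -8.00692754964322 lat [np.float64(28.478627342038127), np.float64(-28.204717408845294), np.float64(-28.05126099990289), np.float64(27.275882530707477)] along [np.float64(-58.657239659478186), np.float64(-58.799411804640336)]
```

The blade is centred within 0.3 mm and its yaw is within about 0.5°, so I slide it in. Travel is about 90 mm.

>>> step_arm --pt "0.1 0.008 -0.0002 0 0" --pt "0.1 0.008 -0.0002 0 0" --pt "0.1 0.008 -0.0002 0 0" --pt "0.1 0.008 -0.0002 0 0" --pt "0.1 0 0 0 0"

```text
t: 30.2
tool_pos: [0.4151, -0.329, 0.0086]
tcp_rot: [3.131, -0.243, 0.001]
contact_force: [-0.1, -0.9, -1.2]
opening: 0.0239
finger_force: 30.0
```

>>> step_arm --pt "0.1 0.008 -0.0002 0 0" --pt "0.1 0.008 -0.0002 0 0" --pt "0.1 0 0 0 0"

```text
t: 30.5
tool_pos: [0.4308, -0.3311, 0.0087]
tcp_rot: [3.131, -0.244, 0.002]
contact_force: [-0.3, -0.1, -2.0]
opening: 0.0235
finger_force: 30.0
```

```bash
python3 d.py
```

```text
t 30.5 tcp [ 430.8 -331.1    8.7] yang -98.9 tilt 0.1 F [-0.3 -0.1 -2. ] op 23.5 ff 30.0 q1 -0.16 q7 -0.78
```

>>> step_arm --pt "0.1 0.008 0 0 0" --pt "0.1 0.008 0 0 0" --pt "0.1 0.008 0 0 0" --pt "0.1 0.006 0 0 0" --pt "0.1 0 0 0 0"

```text
t: 31.0
tool_pos: [0.4601, -0.3357, 0.0086]
tcp_rot: [3.132, -0.244, 0.001]
contact_force: [0.3, 0.8, -2.1]
opening: 0.0239
finger_force: 30.0
```

>>> step_arm --pt "0.1 0.003 0 0 0" --pt "0.1 0.003 0 0 0" --pt "0.1 0 0 0 0"

```text
t: 31.3
tool_pos: [0.4652, -0.3366, 0.0086]
tcp_rot: [3.132, -0.246, 0.001]
contact_force: [-0.3, 0.1, -2.6]
opening: 0.024
finger_force: 30.0
```

```bash
python3 d.py
```

```text
t 31.3 tcp [ 465.2 -336.6    8.6] yang -99.0 tilt 0.0 F [-0.3  0.1 -2.6] op 24.0 ff 30.0 q1 -0.14 q7 -0.79
```

>>> step_arm --pt "0.1 0 0 0.0015 0" --pt "0.1 0 0 0.0015 0" --pt "0.1 0 0 0 0"

```text
t: 31.6
tool_pos: [0.4645, -0.3364, 0.0052]
tcp_rot: [-3.132, 0.246, 0.001]
contact_force: [0.3, 0.6, -1.9]
opening: 0.0238
finger_force: 30.0
```

>>> step_arm --pt "0.1 0.001 0 0.0005 0" --pt "0.1 0.001 0 0 0" --pt "0.1 0.001 0 0 0" --pt "0.1 0 0 0 0"

```text
t: 32.0
tool_pos: [0.4681, -0.3371, 0.0051]
tcp_rot: [3.132, -0.246, 0.0]
contact_force: [0.5, 0.1, -2.0]
opening: 0.0241
finger_force: 30.0
```

>>> step_arm --pt "0.1 0.001 0 0 0" --pt "0.1 0.001 0 0 0" --pt "0.1 0 0 0 0"

```text
t: 32.3
tool_pos: [0.47, -0.3374, 0.0051]
tcp_rot: [3.132, -0.246, 0.0]
contact_force: [-0.3, 0.1, -1.6]
opening: 0.0236
finger_force: 30.0
```

>>> step_arm --pt "0.1 0.001 0 0 0" --pt "0.1 0.001 0 0 0" --pt "0.1 0 0 0 0"

```text
t: 32.6
tool_pos: [0.4709, -0.3376, 0.0049]
tcp_rot: [-3.131, 0.246, 0.002]
contact_force: [-2.9, 0.5, 0.0]
opening: 0.0235
finger_force: 30.0
```

>>> step_arm --pt "0.1 0.001 0 0 0" --pt "0.1 0.001 0 0 0" --pt "0.1 0 0 0 0"

```text
t: 32.9
tool_pos: [0.4709, -0.3377, 0.0048]
tcp_rot: [-3.13, 0.247, 0.008]
contact_force: [-8.0, 2.7, 4.6]
opening: 0.024
finger_force: 30.0
```

The force rises at about 90 mm of travel, so the blade has met the stop. I give it a final firm push, then release.

>>> step_arm --pt "0.1 0.002 0 0 0" --pt "0.1 0 0 0 0" --pt "0.1 0 0 0 0"

```text
t: 33.2
tool_pos: [0.471, -0.3377, 0.0048]
tcp_rot: [-3.128, 0.247, 0.013]
contact_force: [-12.6, 4.2, 10.0]
opening: 0.0235
finger_force: 30.0
```

>>> step_arm --pt "0.5 0 0 0 0" --pt "0.5 0 0 0 0" --pt "0.5 0 0 0 0" --pt "0.5 0 0 0 0" --pt "0.5 0 0 0 0"

```text
t: 33.7
tool_pos: [0.4762, -0.3383, 0.0052]
tcp_rot: [3.132, -0.245, 0.001]
contact_force: [-0.0, 0.5, -0.1]
opening: 0.0428
finger_force: 0.0
```

>>> step_arm --pt "0.5 0 0 -0.01 0" --pt "0.5 0 0 -0.03 0" --pt "0.5 0 0 -0.04 0" --pt "0.5 0 0 -0.04 0" --pt "0.5 0 0 -0.04 0"

```text
t: 34.2
tool_pos: [0.4754, -0.3385, 0.1673]
tcp_rot: [3.132, -0.247, 0.001]
contact_force: [0.5, 0.1, -0.2]
opening: 0.043
finger_force: 0.0
```

>>> step_arm --pt "0.5 0 0 -0.03 0" --pt "0.5 -0.04 0.04 0 0" --pt "0.5 -0.03 0.04 0 0" --pt "0.5 0 0.04 0 0" --pt "0.5 0 0.02 0 0"

```text
t: 34.7
tool_pos: [0.3874, -0.4653, 0.1966]
tcp_rot: [3.129, -0.253, 0.003]
contact_force: [0.1, -0.3, -0.3]
opening: 0.0436
finger_force: 0.0
```

```bash
python3 - <<'E'
from d import show; show()
from cell import cams; import pickle
from h import *
t=cams.read_camera("top"); s=cams.read_camera("scene"); pickle.dump((t,s),open("g4.pkl","wb"))
z=lambda c,y,x,h,w,f:cv2.resize(c["pixels"][:,:,::-1][y:y+h,x:x+w],None,fx=f,fy=f,interpolation=cv2.INTER_CUBIC)
a=z(t,205,398,100,80,4); b=z(s,130,140,100,112,4); c=z(t,150,60,180,304,2.4)
W=800; im=np.zeros((600,W,3),np.uint8)
h=z(t,205,398,110,80,5); im[:550,:400]=h; im[:240,400:720]=z(s,150,145,60,80,4); d=z(t,140,60,200,320,1.25); im[260:260+d.shape[0],400:400+d.shape[1]]=d
cv2.imwrite("pics/g4.png",im)
E
```

```text
t 34.7 tcp [ 387.4 -465.3  196.6] yang -99.2 tilt 0.2 F [ 0.1 -0.3 -0.3] op 43.6 ff 0.0 q1 0.01 q7 -0.64
```

View pics/g4.png

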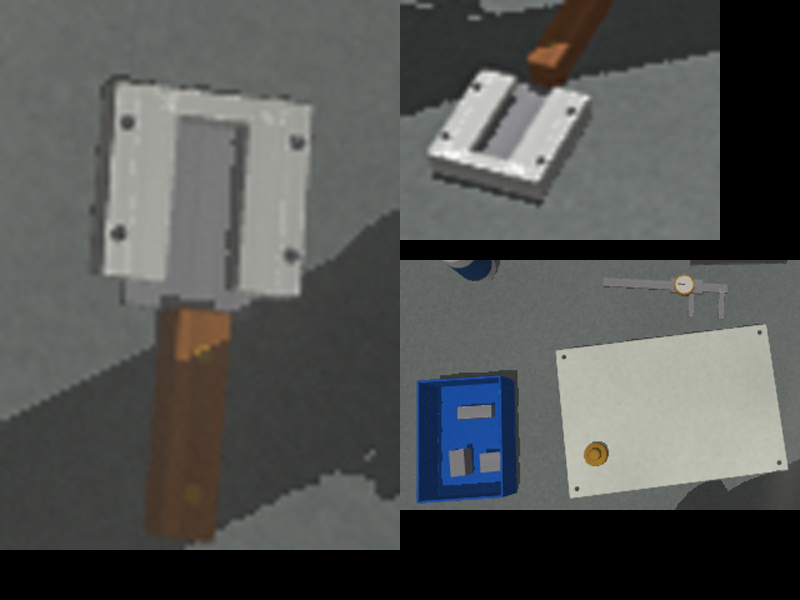

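The blade lies in the slot under both lips, reaching the bar at (210,120). All three offcuts are in the bin, and the weight and caliper are untouched. I check the depth numerically.

```bash
python3 - <<'E'
import pickle
from h import *
t,s=pickle.load(open("g4.pkl","rb"))
f=lambda p,z:onz(t,np.array(p)/5+[398,205]-.4,z)[:2]*1000
C=np.array([559.0,-349.7]); a=np.radians(-7.9); u=np.array([np.cos(a),np.sin(a)]); n=np.array([-u[1],u[0]])
for nm,p,z in (("blade back L",(124,304),.004),("blade back R",(240,308),.004),("handle front L",(163,306),.032),("handle front R",(231,312),.032),("handle rear L",(147,533),.032),("handle rear R",(213,541),.032)):
    w=f(p,z)-C; print(nm,"along %.1f lat %.1f"%(w@u,w@n))
print("want blade back -53.5, handle front -53.5, rear -153.5")
E
```

```text
blade back L along -53.5 lat 28.1
blade back R along -49.4 lat -23.7
handle front L along -54.6 lat 19.5
handle front R along -53.8 lat -10.1
handle rear L along -152.1 lat 19.7
handle rear R along -152.2 lat -8.7
want blade back -53.5, handle front -53.5, rear -153.5
```

```bash
python3 -c "
from cell import workorder; print(workorder.hand_in())"
```

```text
the job is handed in; nothing more can be done
None
```

The job is handed in: the three offcuts are in the blue bin, the scraper is home against the holder's stop under both lips, and the paperweight and caliper are where they were (the first scraper grip was too shallow, so I set it back on the cover and regripped).

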